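# Tug the cover of the parts case, free its catch if caught, and hold it open

## Robot

A 6-joint arm with a two-finger parallel gripper is mounted at the origin on the work surface. World frame = base frame: x ahead of the robot, y to its left, z up, the work surface at z = 0. Lengths are in m, angles in degrees, forces in N, time in s.
With the tool pointing down it reaches from about 0.4 to 0.825 m from the base axis. Payload 7 kg.
Tool frame: the origin (TCP) lies between the finger pads; the fingertips stand 25 mm ahead of it and the grasp point (between the pads) lies 6 mm ahead of it; z points along the fingers, y is the line along which they close (so a half turn about z gives the same grasp; the last joint's range is limited). The gripper opens to 88 mm and grips with 3 to 60 N. Pads are 19 mm wide; open, the fingers measure 130 mm over their backs; the gripper's body (78 mm by 193 mm) begins 47 mm behind the grasp point.
Start: joints at [-47.263, 20.546, 0.682, 0, -70.136, -16.507], TCP at [0.298, -0.605, 0.252] pointing down, gripper open.
Joint ranges: [-176.03, 176.03], [-82.01, 121.73], [-58.28, 71.71], [-173.87, 95.51], [-174.79, -0.11], [-173.66, 173.66]. Speed limits (degrees/s): [136.94, 136.94, 172.46, 180, 180, 180].

## Interface

Orientations are given as [roll, pitch, yaw] about the fixed x, y, z axes, in that order (R = Rz(yaw) Ry(pitch) Rx(roll)).
In Python, from plant import ctrl, cams gives the robot as it stands (ctrl), with the cameras (cams).
- The arm moves only by the tool nudge_tcp, called after "Emit:" by a JSON object that holds its "method" and its "body", one argument or row to a line. Schema: {"type":"object","properties":{"rows":{"type":"array","items":{"type":"number"},"minItems":5,"maxItems":40},"only":{"type":"string"},"quiet":{"type":"boolean"},"lines":{"type":"string"}},"required":["rows"],"additionalProperties":false}. rows is one flat list of numbers that holds 1 to 8 rows one after another, with no inner brackets; each row has 5 numbers: dx, dy, dz in m, then a turn about the tool's z in degrees, then the finger opening in m; each row is the pose to reach, as a shift and turn from the pose commanded when the call began, along the tool's axes at that moment; what a row does not reach only later rows make up. A row lasts 1/8 s, in which the tool goes at most 0.0625 m and 10.7 degrees, less where a joint would pass 70% of its speed; a pose out of reach is approached as far as the arm can. The fingers move at their own pace and stop on an object; the grip force is fixed at half the most. Time passes only in rows, so rows that do not move let the fingers close. The tool returns the time, the measured TCP pose, the force, the opening and the grip force at its end. only (a regular expression) keeps the lines of the reply that match it, lines (a string "A,B") keeps lines A to B, and quiet returns only ok. Input that does not fit is refused with a message, and nothing moves.
- ctrl.get_obs(): the state, without advancing time (a new reading comes with each control period).
- cams.snapshot(name): name is "side" or "top" or "wrist"; returns a dict with "frame" (420x560x3 uint8, red, green, blue), "z_map" (420x560 float32, m along the optical axis (not along the pixel's ray), 0 where there is no reading), "fovy" (degrees; the focal length in pixels is half the picture's height over the tangent of half this angle, whatever the lens; pixels are square), "cx", "cy" (the principal point, pixels), "R" (3x3) and "t" (3): a world point X has camera coordinates R X + t; the wrist camera has in their place "T_tool_cam" (4x4, takes a point from camera to tool coordinates, whose origin is the TCP and whose axes are the flange's). Camera axes: x right, y down, z forward; pixel columns grow to the right and rows downward; lengths in m; the calibration is good to about 2 mm. The wrist camera is an equidistant fisheye: a pixel r from the principal point sees the ray r / f radians off the axis. A picture is of the moment at which its call begins: read the wrist's pose just before it.
- ctrl.close_job(): hands the job in; it is judged then, once.
The state is a dict: "clock": time; "joint_pos": joint angles; "qvel": joint speeds; "tau": joint torques, N m; "tool_pos": TCP position; "orientation": TCP orientation; "force": force on the tool from outside, world axes, zero at the start; "moment": the same for the moment, N m; "opening": finger opening in m; "gripper_force": force on a finger pad.
Only numpy, scipy, OpenCV 4.12 (cv2) and the standard library are available. Lean on these libraries where they do the work, as an engineer would, in place of code of your own. Each camera call takes 0.05 s, during which the arm holds its last target. There are 200 camera calls.

## Task

I need both hands to get the polished parts out of the grey case. Gently tug the case's cover by its yellow grip, before touching the catch, to feel whether it is caught; if it is, slide the red thumb tab of the catch fully away from the grip to free it. Then lift the cover well open, beyond 45 degrees, and finish still holding it there with the fingers, steady; do not wrench it against the catch, and leave everything else on the bench alone.

Things in the scene. Friction and masses are not known exactly. Their poses are not given: they have to be found in the camera images.
- case: Grey open parts case fixed to the bench, 170 (x) x 280 (y) x 85 mm, closed by a hinged cover. Origin: centre of its underside, on the bench. Its -x side is the front (facing the robot, more or less; it stands at a yaw of up to 0.3 rad), +z up.
- cover (a joint): Cover angle, rad: 0 shut, 1.2 at its stop. Clear 0.2 to 0.4 kg panel hinged along the case's rear (+x) top edge about the case's y; its front rises as it opens. It falls shut when let go. If the catch holds it, it lifts only about 0.025 rad (5 mm at the grip), then stops dead (a tug of 10 N is plenty); if not, it swings up freely (1 to 3 N at the grip).
- cover_grip (a point): Centre of the cover's yellow grip: a horizontal cylinder, 20 mm diameter, 24 mm long along the case's y, on a 10 mm wide black neck in front of the case's front wall. When shut it is at case x = -122, y = -30, z = 92 mm. Its two flat ends and its top are free: it can be pinched across its ends (24 mm) from above, and it turns between the pads as the cover swings.
- cover_hinge (a point): Point on the cover's hinge line, at case x = +85, y = 0, z = 86 mm. The hinge line runs along the case's y; the shut grip is 207 mm in front of it and 6 mm above it.
- catch_housing: Dark steel box of the catch on the case's front wall, left (case +y) of the grip: 34 (x) x 94 (y) x 45 mm, its top 83 mm above the bench. Origin: centre of its underside. A steel keeper of the cover dips into it. The bolt inside may or may not hold the keeper: this cannot be seen, and the thumb tab stands in the same place either way.
- thumb_tab (a point): Centre of the top of the red thumb tab of the catch, 14 (x) x 12 (y) mm, standing 32 mm up from the housing's top at 85 to 117 mm above the bench. At the start at case x = -105, y = +92 mm. It slides along the case's +y (away from the grip).
- thumb_slide (a joint): Travel of the thumb tab, m: 0 at the start, 0.024 fully slid to its stop along the case's +y. Slid 12 mm or more it has certainly drawn the bolt clear. About 2 to 4 N to move; it stays where it is left and does not spring back.
- burr_stand: Bystander, leave alone: loose round three-tier black stand of polishing burrs, 150 dia x 85 (burrs reach 130) mm. Origin: centre of its underside.
- keypad: Bystander, leave alone: loose white calculator, 150 x 90 x 18 mm. Origin: centre of its underside.
- polish_jar: Bystander, leave alone: loose jar, 56 dia x 60 mm. Origin: centre of its underside.
- brass_bush: Bystander, leave alone: loose brass bush, 32 dia x 16 mm. Origin: centre of its underside.
- wax_bar: Bystander, leave alone: loose green polishing bar, 35 x 100 x 25 mm. Origin: centre of its underside.
- handpiece: Bystander, leave alone: loose black polishing handpiece on rubber rests, 175 long x 33 high mm. Origin: centre of its underside.

How it is judged:
By the outcome, as a careful person would: the job done as asked, in the order asked, and still so for the second after the job is handed in, while the arm keeps its last pose, push and grip.
It also fails if it takes over 54 s, if anything falls off the work surface, if the arm or the gripper's body presses on something with over 40 N, if the wrist force passes 120 N, or if a joint passes its speed limit or range.

## Working session

There is one attempt and no reset: what is moved stays moved. The work goes in short steps, Python scripts to look and compute and a tool call to move; the robot and the scene stay as the last step left them, time stands still between calls to the robot, and variables do not carry over. Pictures are saved under pics/ and viewed, at most 10 in all, crops included, and the job is handed in when it is done.

```bash
ls; mkdir -p pics; python3 - <<'E'
from plant import ctrl, cams
import cv2,numpy as np
o=ctrl.get_obs();print(o['clock'],o['tool_pos'],o['orientation'],o['opening'],o['force'])
for n in("top","side"):
    s=cams.snapshot(n);cv2.imwrite(f'pics/{n}0.png',s['frame'][:,:,::-1]);np.savez(f'{n}0.npz',**s);print(n,s['fovy'],s['R'].round(3).tolist(),s['t'])
E
```

```text
pics
plant.py
0.0 [ 0.29813051 -0.60510798  0.25066588] [ 1.79908568e+02 -7.62825225e-03 -1.53778210e+02] 0.08743648343807367 [-0.26941747 -0.25138115 -0.07759681]
top 43.17230994692777 [[-0.027, -1.0, 0.008], [-0.999, 0.027, -0.042], [0.041, -0.009, -0.999]] [-0.01592963  0.55058853  1.57664559]
side 55.355582606902736 [[-0.999, -0.05, 0.004], [-0.028, 0.498, -0.866], [0.042, -0.866, -0.499]] [0.56482635 0.11099699 1.04205775]
```

View pics/top0.png

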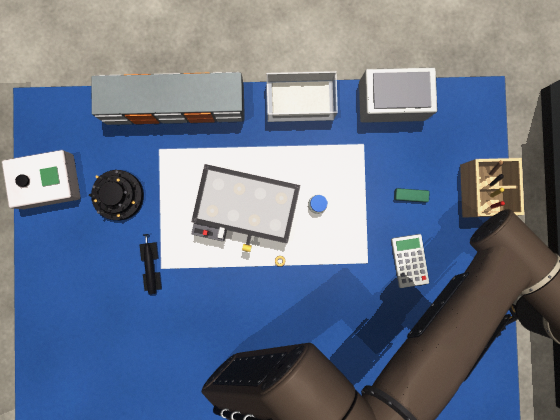

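View pics/side0.png

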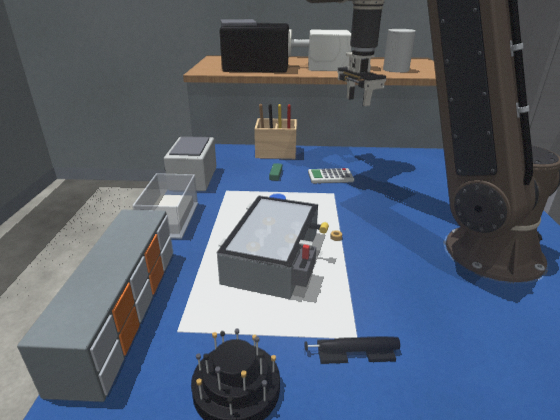

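The top view shows the yellow grip at about (247,248), the red tab at (206,233), the bush at (280,261) and the case turned slightly. The side view has the grip at about (324,227) and the tab at (306,248). Next I'll triangulate both from the two views.

```bash
cat > h.py <<'E'
import numpy as np,cv2
def ray(s,p):
    h,w=s['frame'].shape[:2];f=h/2/np.tan(np.radians(float(s['fovy']))/2)
    d=s['R'].T@np.array([(p[0]-s['cx'])/f,(p[1]-s['cy'])/f,1]);return -s['R'].T@s['t'],d
def proj(s,X):
    f=s['frame'].shape[0]/2/np.tan(np.radians(float(s['fovy']))/2);c=s['R']@X+s['t'];return c[:2]/c[2]*f+[s['cx'],s['cy']]
def tri(s1,p1,s2,p2):
    a,u=ray(s1,p1);b,v=ray(s2,p2);k=np.linalg.lstsq(np.c_[u,-v],b-a,rcond=None)[0]
    P,Q=a+k[0]*u,b+k[1]*v;return (P+Q)/2,np.linalg.norm(P-Q)
def blobs(img,lo,hi,roi):
    x0,y0,x1,y1=roi;hsv=cv2.cvtColor(np.ascontiguousarray(img[y0:y1,x0:x1]),cv2.COLOR_RGB2HSV)
    m=cv2.inRange(hsv,lo,hi);n,l,st,c=cv2.connectedComponentsWithStats(m)
    return [(int(st[i,4]),(st[i,:4]+[x0,y0,0,0]).tolist(),c[i]+[x0,y0]) for i in range(1,n) if st[i,4]>5]
E
python3 - <<'E'
from h import *
T=dict(np.load('top0.npz'));S=dict(np.load('side0.npz'))
Y=((18,120,90),(35,255,255));R=((0,120,60),(8,255,255))
for s,ry,rr in((T,(235,235,260,258),(195,222,216,243)),(S,(315,217,332,235),(295,235,316,266))):
    print('Y',blobs(s['frame'],*Y,ry));print('R',blobs(s['frame'],*R,rr))
def big(s,c,r):return max(blobs(s['frame'],*c,r))[2]
g,e=tri(T,big(T,Y,(235,235,260,258)),S,big(S,Y,(315,217,332,235)));print('grip',g,e)
r,e=tri(T,big(T,R,(195,222,216,243)),S,big(S,R,(295,235,316,266)));print('tab',r,e)
# depth cloud of yaw: dark case rim from top depth map
z=T['z_map'];f=210/np.tan(np.radians(float(T['fovy']))/2)
v,u=np.mgrid[160:258,185:305];zz=z[160:258,185:305]
P=np.stack([(u-T['cx'])/f*zz,(v-T['cy'])/f*zz,zz],-1)-T['t'];W=P@T['R']
m=((W[...,2]>.075)&(W[...,2]<.1)).astype(np.uint8)
n,l,st,c=cv2.connectedComponentsWithStats(m);k=1+st[1:,4].argmax()
q=W[l==k][:,:2].astype(np.float32);print(len(q),cv2.minAreaRect(q))
for X in(g,r):print(z[tuple(proj(T,X).round().astype(int)[::-1])])
E
```

```text
Y [(50, [242, 244, 9, 8], array([246.08, 247.26]))]
R [(22, [203, 230, 5, 5], array([204.72727273, 231.95454545]))]
Y [(57, [320, 223, 8, 10], array([323.71929825, 227.0877193 ]))]
R [(22, [303, 245, 6, 5], array([305.31818182, 246.59090909])), (8, [303, 251, 3, 3], array([303.875, 251.875])), (9, [303, 254, 5, 4], array([304.77777778, 255.66666667]))]
grip [0.44692509 0.04978668 0.09371612] 0.00047571612413515316
tab [0.49354986 0.16313998 0.11406594] 0.00016465975778359653
6260 ((0.5551170110702515, 0.05229094624519348), (0.28019413352012634, 0.22882796823978424), 76.03063201904297)
1.4952066
1.4733305
```

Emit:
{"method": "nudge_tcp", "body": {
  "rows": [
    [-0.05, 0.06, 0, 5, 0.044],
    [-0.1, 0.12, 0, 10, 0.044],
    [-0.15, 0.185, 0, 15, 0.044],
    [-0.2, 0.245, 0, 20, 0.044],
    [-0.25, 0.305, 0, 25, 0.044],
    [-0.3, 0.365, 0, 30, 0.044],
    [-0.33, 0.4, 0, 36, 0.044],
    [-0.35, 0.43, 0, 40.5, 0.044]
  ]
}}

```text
refused: rows[0]: [-0.05, 0.06, 0, 5, 0.044] is not of type 'number' (schema: type "number"). Nothing was moved.
```

Refused on format, not on reach. It needs one flat list, 5 numbers to a row, no inner brackets.

Emit:
{"method": "nudge_tcp", "body": {
  "rows": [-0.05, 0.06, 0, 5, 0.044, -0.1, 0.12, 0, 10, 0.044, -0.15, 0.185, 0, 15, 0.044, -0.2, 0.245, 0, 20, 0.044, -0.25, 0.305, 0, 25, 0.044, -0.3, 0.365, 0, 30, 0.044, -0.33, 0.4, 0, 36, 0.044, -0.35, 0.43, 0, 40.5, 0.044]
}}

```text
clock: 1.1
tool_pos: [0.411, -0.1165, 0.2517]
orientation: [180.0, 0.0, 165.6]
force: [2.2, -0.5, -0.5]
opening: 0.044
gripper_force: 0.0
```

```bash
cat >> h.py <<'E'
def go(ctrl,P):
    from scipy.spatial.transform import Rotation as Ro
    o=ctrl.get_obs();M=Ro.from_euler('xyz',o['orientation'],degrees=True).as_matrix()
    print(o['clock'],o['tool_pos'],o['orientation'],'need',(M.T@(np.array(P)-o['tool_pos'])).round(4),'F',o['force'].round(1))
E
python3 -c "
from plant import ctrl, cams
from h import *
go(ctrl,[.447,.0498,.200])"
```

```text
1.1 [ 0.41104122 -0.11647463  0.25166407] [1.79984730e+02 2.99369128e-02 1.65555556e+02] need [0.0067 0.17   0.0517] F [ 2.2 -0.5 -0.5]
```

Emit:
{"method": "nudge_tcp", "body": {
  "rows": [0, 0, 0, 0, 0.044, 0, 0, 0, 0, 0.044]
}}

```text
clock: 1.35
tool_pos: [0.4109, -0.1181, 0.2514]
orientation: [-180.0, -0.0, 165.9]
force: [-0.3, -0.9, 0.2]
opening: 0.0439
gripper_force: 0.0
```

```bash
python3 -c "
from plant import ctrl, cams
from h import *
go(ctrl,[.447,.0498,.200])"
```

```text
1.35 [ 0.41094112 -0.11810157  0.25144655] [-1.79992462e+02 -2.03619585e-02  1.65863002e+02] need [0.006  0.1716 0.0514] F [-0.3 -0.9  0.2]
```

Emit:
{"method": "nudge_tcp", "body": {
  "rows": [0.002, 0.06, 0.02, 0, 0.044, 0.004, 0.12, 0.04, 0, 0.044, 0.006, 0.1716, 0.051, 0.3, 0.044, 0.006, 0.1716, 0.051, 0.3, 0.044, 0.006, 0.1716, 0.051, 0.3, 0.044]
}}

```text
clock: 1.98
tool_pos: [0.4475, 0.048, 0.2002]
orientation: [-179.9, -0.0, 165.4]
force: [0.2, 0.0, 0.5]
opening: 0.044
gripper_force: 0.0
```

```bash
cat >> h.py <<'E'
def wpt(s,o,p,z):  # wrist fisheye pixel -> world point on plane height z
    from scipy.spatial.transform import Rotation as Ro
    f=s['frame'].shape[0]/2/np.tan(np.radians(float(s['fovy']))/2)
    a=np.array([p[0]-s['cx'],p[1]-s['cy']]);r=np.linalg.norm(a);th=r/f
    d=np.r_[a/r*np.sin(th),np.cos(th)]
    M=Ro.from_euler('xyz',o['orientation'],degrees=True).as_matrix();T=s['T_tool_cam']
    c=M@T[:3,3]+o['tool_pos'];d=M@T[:3,:3]@d
    return c+d*(z-c[2])/d[2]
E
python3 - <<'E'
from plant import ctrl, cams
from h import *
go(ctrl,[.447,.0498,.097])
o=ctrl.get_obs();s=cams.snapshot('wrist');cv2.imwrite('pics/w1.png',s['frame'][:,:,::-1])
for c,z in((((18,120,90),(35,255,255)),.10),(((0,120,60),(8,255,255)),.117)):
    for b in sorted(blobs(s['frame'],*c,(0,0,560,420)))[-3:]:print(b,wpt(s,o,b[2],z))
E
```

```text
1.975 [0.44749145 0.04804351 0.20020585] [-1.79945967e+02 -4.90201984e-02  1.65360880e+02] need [0.0008 0.0017 0.1032] F [0.2 0.  0.5]
(93, [372, 258, 5, 40], array([374.03225806, 277.65591398])) [0.51996657 0.11375223 0.1       ]
(481, [163, 160, 28, 29], array([176.33264033, 173.995842  ])) [ 0.39755768 -0.01497854  0.1       ]
(799, [260, 201, 32, 26], array([275.3204005 , 213.16020025])) [0.44549074 0.04888839 0.1       ]
(78, [413, 221, 17, 6], array([420.12820513, 223.82051282])) [0.47657685 0.15266031 0.117     ]
```

View pics/w1.png

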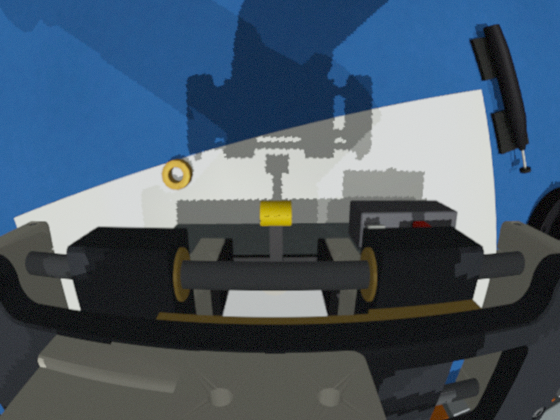

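The wrist view puts the grip at pixel (275,213), centred between the fingers. The housing edge starts about 56 mm to its left, and the red tab is half hidden at (420,224). I'll descend and pinch.

Emit:
{"method": "nudge_tcp", "body": {
  "rows": [0.001, 0.0015, 0.04, 0, 0.044, 0.001, 0.0015, 0.075, 0, 0.044, 0.001, 0.0015, 0.09, 0, 0.044, 0.001, 0.0015, 0.102, 0, 0.044, 0.001, 0.0015, 0.102, 0, 0.044, 0.001, 0.0015, 0.102, 0, 0.044]
}}

```text
clock: 2.78
tool_pos: [0.4475, 0.0509, 0.0993]
orientation: [180.0, 0.1, 165.4]
force: [-0.9, 0.3, 0.1]
opening: 0.0441
gripper_force: 0.0
```

Emit:
{"method": "nudge_tcp", "body": {
  "rows": [0, 0, 0, 0, 0.015, 0, 0, 0, 0, 0.015, 0, 0, 0, 0, 0.015, 0, 0, 0, 0, 0.015]
}}

```text
clock: 3.28
tool_pos: [0.4465, 0.0491, 0.0989]
orientation: [-179.8, -0.0, 165.5]
force: [2.7, -13.5, 3.5]
opening: 0.0235
gripper_force: 30.0
```

Emit:
{"method": "nudge_tcp", "body": {
  "rows": [0, -0.0012, 0, 0, 0.015, 0, -0.0012, 0, 0, 0.015, 0, -0.0012, 0, 0, 0.015]
}}

```text
clock: 3.65
tool_pos: [0.4464, 0.0489, 0.0989]
orientation: [-179.9, -0.0, 165.5]
force: [1.2, -7.6, 3.4]
opening: 0.0237
gripper_force: 30.0
```

Emit:
{"method": "nudge_tcp", "body": {
  "rows": [0, 0, -0.002, 0, 0.015, 0, 0, -0.004, 0, 0.015, 0, 0, -0.004, 0, 0.015, 0, 0, -0.004, 0, 0.015]
}}

```text
clock: 4.15
tool_pos: [0.4466, 0.049, 0.1025]
orientation: [-179.9, -0.0, 165.5]
force: [4.9, -7.7, -3.0]
opening: 0.0239
gripper_force: 30.0
```

Emit:
{"method": "nudge_tcp", "body": {
  "rows": [0, -0.001, -0.001, 0, 0.015, 0, -0.001, -0.002, 0, 0.015, 0, -0.001, -0.002, 0, 0.015]
}}

```text
clock: 4.53
tool_pos: [0.4467, 0.0488, 0.1047]
orientation: [-180.0, 0.0, 165.4]
force: [3.7, -4.8, -2.7]
opening: 0.0236
gripper_force: 30.0
```

Emit:
{"method": "nudge_tcp", "body": {
  "rows": [0, 0, -0.001, 0, 0.015, 0, 0, -0.0015, 0, 0.015, 0, 0, -0.0015, 0, 0.015]
}}

```text
clock: 4.9
tool_pos: [0.4467, 0.0488, 0.1062]
orientation: [-180.0, 0.0, 165.5]
force: [4.8, -5.2, -2.7]
opening: 0.0238
gripper_force: 30.0
```

7 mm up at a steady 2.7 N. I'll continue gently until it's clear either way.

Emit:
{"method": "nudge_tcp", "body": {
  "rows": [0, 0, -0.001, 0, 0.015, 0, 0, -0.002, 0, 0.015, 0, 0, -0.002, 0, 0.015]
}}

```text
clock: 5.28
tool_pos: [0.4468, 0.0488, 0.1083]
orientation: [-180.0, 0.0, 165.5]
force: [4.0, -4.7, -2.8]
opening: 0.0236
gripper_force: 30.0
```

Emit:
{"method": "nudge_tcp", "body": {
  "rows": [0, 0, -0.001, 0, 0.015, 0, 0, -0.002, 0, 0.015, 0, 0, -0.002, 0, 0.015]
}}

```text
clock: 5.65
tool_pos: [0.4469, 0.0487, 0.1103]
orientation: [-180.0, 0.1, 165.5]
force: [4.6, -5.5, -2.8]
opening: 0.0237
gripper_force: 30.0
```

Lifted 11 mm at a constant 2.8 N, so it looks free. I'll confirm in the side camera that the cover really rose.

```bash
python3 - <<'E'
from plant import ctrl, cams
from h import *
s=cams.snapshot('side');S=dict(np.load('side0.npz'))
for q in(S,s):print(blobs(q['frame'],(18,120,90),(35,255,255),(312,205,334,235)))
a=np.hstack([cv2.resize(np.ascontiguousarray(q['frame'][190:290,210:350,::-1]),(400,286),interpolation=cv2.INTER_CUBIC) for q in(S,s)]);cv2.imwrite('pics/lift.png',a)
E
```

```text
[(57, [320, 223, 8, 10], array([323.71929825, 227.0877193 ]))]
[]
```

View pics/lift.png

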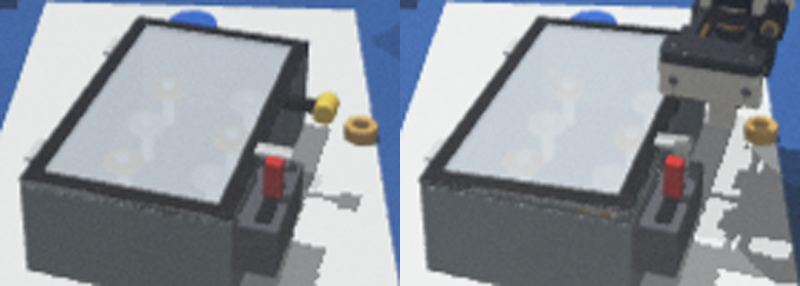

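The view confirms it: the white keeper has risen clear of the housing and a gap shows under the cover's front. The cover is not caught, so the catch stays untouched. Next I'll lift along the arc, with tool -x toward the rear and -z up.

Emit:
{"method": "nudge_tcp", "body": {
  "rows": [-0.0018, 0, -0.015, 0, 0.015, -0.0046, 0, -0.0292, 0, 0.015, -0.0083, 0, -0.0432, 0, 0.015, -0.0131, 0, -0.0568, 0, 0.015, -0.0187, 0, -0.07, 0, 0.015, -0.0253, 0, -0.083, 0, 0.015, -0.0253, 0, -0.083, 0, 0.015, -0.0253, 0, -0.083, 0, 0.015]
}}

```text
clock: 6.7
tool_pos: [0.4706, 0.0427, 0.1929]
orientation: [180.0, -0.0, 165.4]
force: [-4.1, 3.0, 1.6]
opening: 0.0238
gripper_force: 30.0
```

```bash
python3 -c "
from plant import ctrl, cams
from h import *
go(ctrl,[.4469,.0487,.1103])"
```

```text
6.7 [0.47055189 0.04271638 0.19285121] [ 1.79979895e+02 -3.14258889e-02  1.65412040e+02] need [ 0.0244 -0.0002  0.0826] F [-4.1  3.   1.6]
```

Emit:
{"method": "nudge_tcp", "body": {
  "rows": [-0.0074, 0, -0.0124, 0, 0.015, -0.0157, 0, -0.0242, 0, 0.015, -0.0248, 0, -0.0355, 0, 0.015, -0.0347, 0, -0.046, 0, 0.015, -0.0452, 0, -0.0559, 0, 0.015, -0.0565, 0, -0.065, 0, 0.015, -0.0704, 0, -0.0746, 0, 0.015, -0.0704, 0, -0.0746, 0, 0.015]
}}

```text
clock: 7.7
tool_pos: [0.5406, 0.025, 0.2686]
orientation: [179.9, 0.1, 165.4]
force: [-3.2, 5.7, 3.7]
opening: 0.0239
gripper_force: 30.0
```

Emit:
{"method": "nudge_tcp", "body": {
  "rows": [0, 0, 0, 0, 0.015, 0, 0, 0, 0, 0.015, 0, 0, 0, 0, 0.015]
}}

```text
clock: 8.07
tool_pos: [0.5398, 0.0253, 0.2681]
orientation: [179.9, 0.1, 165.4]
force: [0.7, 4.9, 1.6]
opening: 0.024
gripper_force: 30.0
```

```bash
python3 - <<'E'
from plant import ctrl, cams
from h import *
s=cams.snapshot('side');cv2.imwrite('pics/open.png',s['frame'][:,:,::-1])
P=ctrl.get_obs()['tool_pos']-[0,0,.006];h=np.array([.6548,.0274,.086]);d=P-h
print(np.degrees(np.arctan2(d[2],np.hypot(d[0],d[1])))-1.66,np.linalg.norm(d))
E
```

```text
55.1800609107436 0.21032766928854052
```

View pics/open.png

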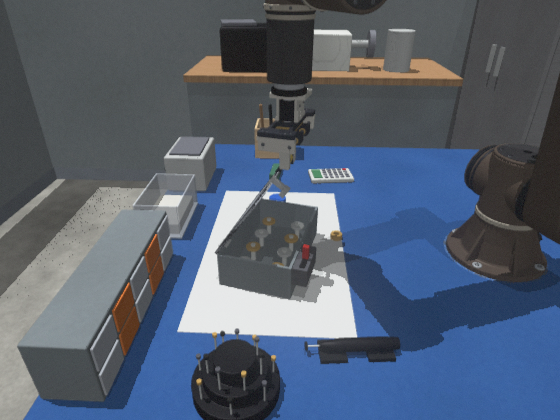

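The cover stands open at about 55° near (265,200), held in the fingers at about (280,180). The tab at (306,252) and the loose items are where they were, so I'm handing in.

```bash
python3 -c "
from plant import ctrl, cams
print(ctrl.close_job())"
```

```text
the job is handed in; nothing more can be done
None
```

The gentle tug showed the cover was not caught (about 3 N, with the keeper rising clear), so I left the catch alone, lifted the cover to about 55°, and handed in at about 8 s with the fingers still holding it steady there.

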